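Unlock the medicine box and hold the key turned

ROBOT

A 6-joint arm with a two-finger parallel gripper is mounted at the origin on a cart in front of the work surface, level with it; the furniture and walls round the work are solid. World frame = base frame: x ahead of the robot, y to its left, z up, the work surface at z = 0. Lengths are in m, angles in degrees, forces in N, time in s.
With the tool pointing down it reaches from about 0.425 to 0.95 m from the base axis. Payload 14.7 kg.
Tool frame: the origin (TCP) lies at the centre of the arm's flange, where the gripper is bolted on; the fingertips stand 173 mm ahead of it and the grasp point (between the pads) lies 155 mm ahead of it (r.grip_point_offset is the distance from the TCP to the grasp point, in m); z points along the fingers, y is the line along which they close (so a half turn about z gives the same grasp; the last joint's range is limited). The gripper opens to 85 mm and grips with 20 to 120 N. Pads are 22 mm wide; open, the fingers measure 114 mm over their backs; the gripper's body (76 mm by 85 mm) begins 54 mm behind the grasp point. The pads swing forward as they close: fully open they stand 13 mm farther back than shut.
Start: joints at [-67.185, 27.513, 91.461, -0, 61.026, -2.67], TCP at [0.28, -0.587, 0.405] pointing down, gripper open.
Joint ranges: [-157.49, 157.49], [-46.99, 117.5], [13.45, 153.17], [-89.5, 269.5], [5.16, 153.95], [-167.48, 167.48]. Speed limits (degrees/s): [108.29, 108.29, 136.94, 172.46, 172.46, 172.46].

INTERFACE

Orientations are given as a 3x3 rotation matrix whose columns are the frame's x, y, z axes.
In Python, from workcell import r, vision gives the robot as it stands.
- The arm moves only by the tool drive_tool, never from a script. Its argument "rows" is a list that holds one entry, the list of rows, each a list of 7 numbers: the closure, from -1 (fully open) to 1 (shut), then the shift along the tool's x, y, z in mm, then the turn, a rotation vector about the tool's x, y, z in degrees. A call has 1 to 5 rows; each row is the pose to reach, as a shift and turn from the pose commanded when the call began, along the tool's axes at that moment; what a row does not reach only later rows make up. A row lasts 1/12 s, in which the tool goes at most 41.7 mm and 7.16 degrees, less where a joint would pass 70% of its speed; a pose out of reach is approached as far as the arm can. A call with a gripper value outside its range is refused whole. The fingers move at their own pace and stop on an object; "grip_force" is the grip in N (left out, the last holds). Time passes only in rows, so rows that repeat a pose let the fingers close. It gives the time, the measured TCP pose, the force, the opening and the grip force at its end, in the units of the state.
- r.state(): the state, without advancing time (a new reading comes with each control period).
- vision.snapshot(name): name is "side" or "top"; returns (picture, depth): 480x640x3 uint8, red, green, blue; 480x640 float32, m along the optical axis (not along the pixel's ray), 0 where there is no reading.
- vision.get_calibration(name): a dict with "K" (3x3 intrinsics, pixels), "k1" (the pictures are not rectified: a ray, as slopes to the right and down, at radius r is drawn at 1 + k1 r^2 times it, then the intrinsics apply), "position" and "orientation" of the camera in the world. Camera axes: x right, y down, z forward; pixel columns grow to the right and rows downward; lengths in m; the calibration is good to about 2 mm. A picture is of the moment at which its call begins. get_calibration takes no time and is no camera call.
- r.sign_off(): hands the job in; it is judged then, once.
The state is a dict: "time": time; "qpos": joint angles; "joint_velocities": joint speeds; "tau": joint torques, N m; "eef_pos": TCP position; "tcp_rot": TCP orientation; "ft_force": force on the tool from outside, world axes, zero at the start; "torque": the same for the moment, N m; "finger_gap": finger opening in m; "grip_force": force on a finger pad.
Only numpy, scipy, OpenCV 4.12 (cv2) and the standard library are available. Lean on these libraries where they do the work, as an engineer would, in place of code of your own. Each camera call takes 0.05 s, during which the arm holds its last target. There are 200 camera calls.

TASK

Take the red-headed key out of the wooden key block and push it fully home in the lock on top of the steel medicine box, gently: ease and wiggle it past the sticky pins, never force it. Then turn it a quarter turn clockwise (seen from above) and keep holding it there against the lock's spring, so that the bolt stays drawn and I can lift the lid: finish while still gripping the turned key. Leave the blue key, the tin and the two spice jars alone.

Things in the scene. Friction and masses are not known exactly. Their poses are not given: they have to be found in the camera images.
- medicine_box: Fixed white steel box with a blue lid, 164 x 124 mm, 84 mm high. Origin at the centre of its underside; x axis along its long side, from the front edge (keeper) to the hinges. On the lid's centre a 56 x 56 mm steel lock plate. A brass bolt between plate and keeper draws back 11 mm as the key is turned. The keeper at the front edge rises 5 mm above the plate. Over 60 N from the key damages the lock.
- keyway (a point): Centre of the keyway's mouth, in the top face of the lock plate, 84 mm above the worktop; axes as the box. The keyway is a slot 16 mm long (along the box's x) and 7 mm wide, countersunk 2.5 mm all round, 32 mm straight down: 6 mm through the fixed plate, then in the turning cylinder, which can turn only with the key fully home. Once turned, the key cannot be pulled out.
- pins (a point): Middle of the lock's two sticky pins, on the keyway's axis, 21 mm below its mouth. They stand into the slot from its two ends, one 18 and one 25 mm below the mouth; the key's tip pushes them aside. A steady straight push can take 10 to 40 N and stick. Stopping at about 10 N, wiggling 1 mm to and fro along the slot (box's x) and pushing slowly on gets past them gently.
- lock (a joint): Angle of the lock cylinder, rad: 0 locked (slot along the box's x axis), growing clockwise seen from above, stop at 1.75. A spring (0.02 N m at 0, 0.1 N m at a quarter turn) turns it back as soon as the key is let go. The key has about 0.15 rad of play in the cylinder.
- red_key: Loose key with a red plastic head, 72 mm long, 50 g, upright in one of the key block's two slots. Origin on its axis at the underside of its round flange (25 mm across, 4 mm thick, soft washer); z up towards the head, x along the width of blade and head. Home in the lock, the flange rests on the plate and the origin is at the keyway point. Same after half a turn about z: it fits either way round.
- red_key_bow (a point): Centre of the red key's flat head, 30 mm above the key's origin: the place to grip it, across its 9 mm thickness (key's y). The head is 32 mm wide (key's x) and reaches from 14 to 46 mm above the origin; below it is an 8 mm round stem.
- red_key_tip (a point): Tip of the red key's blade, 26 mm below the key's origin. The blade is 14 mm wide (key's x) and 5 mm thick (key's y), tapering over the last 5 mm to 8 x 3 mm; from 10 mm below the origin up to the flange there is only a round neck 5 mm thick.
- key_block: Fixed light wooden block with round ends, 194 x 44 mm, 30 mm high; origin at the centre of its underside, x along its length. Two upright slots along x, 40 mm either side of the centre, each holding a key by its blade with the flange resting on the block's top.
- blue_key: Loose key of the same shape with a blue head, in the other slot of the block; to be left there. Origin as for the red key.
- tin: Loose food tin, 75 mm across, 58 mm high, green and gold; bystander. Origin at the centre of its underside.
- yellow_jar: Loose spice jar with a yellow cap, 45 mm across, 100 mm high; bystander. Origin at the centre of its underside.
- white_jar: Loose spice jar with a white cap, 47 mm across, 98 mm high; bystander. Origin at the centre of its underside.
Things that resemble listed ones, but are neither listed nor needed, are in the scene too. What is shaped like the red_key but green or turquoise is not meant.

How it is judged:
By the outcome, as a careful person would: the job done as asked, in the order asked, and still so for the second after the job is handed in, while the arm keeps its last pose, push and grip.
It also fails if it takes over 48 s, if anything falls off the work surface, if the arm or the gripper's body presses on something with over 40 N, if the wrist force passes 120 N, or if a joint passes its speed limit or range.

## Working session

There is one attempt and no reset: what is moved stays moved. The work goes in short steps, Python scripts to look and compute and a tool call to move; the robot and the scene stay as the last step left them, time stands still between calls to the robot, and variables do not carry over. Pictures are saved under pics/ and viewed, at most 10 in all, crops included, and the job is handed in when it is done.

Besides the shell and the picture viewer there is one more tool, called after "Emit:" as name([rows], argument=value, ...), one row to a line, values as JSON. drive_tool: Moves the arm, as the interface text tells. Its arguments: {"type":"object","properties":{"rows":{"type":"array","items":{"type":"array","items":{"type":"array","items":{"type":"number"}}}},"grip_force":{"type":"number"}},"required":["rows"]}

```bash
mkdir -p pics; ls; python3 - <<'E'
from workcell import r, vision
import cv2, numpy as np
s=r.state(); print({k:np.round(v,3).tolist() for k,v in s.items()})
for n in("side","top"):
    p,d=vision.snapshot(n); c=vision.get_calibration(n); print(n,c)
    cv2.imwrite(f"pics/{n}0.png",p[:,:,::-1]); np.savez(f"{n}0.npz",p=p,d=d)
E
```

```text
pics
{'time': 0.0, 'qpos': [-67.184, 27.551, 91.492, 0.0, 61.024, -2.67], 'joint_velocities': [-0.037, -0.058, 0.012, -0.066, 0.067, -0.12], 'tau': [0.0, -95.065, -43.018, 0.0, 0.012, -0.0], 'eef_pos': [0.28, -0.587, 0.404], 'tcp_rot': [[0.903, 0.43, -0.0], [0.43, -0.903, 0.001], [0.0, -0.001, -1.0]], 'ft_force': [0.52, -0.533, -0.336], 'torque': [0.023, -0.054, 0.063], 'grip_force': 0.0, 'finger_gap': 0.085}
side {'K': array([[479.27911397,   0.        , 323.61466984],
       [  0.        , 479.27911397, 248.42551113],
       [  0.        ,   0.        ,   1.        ]]), 'k1': -0.07882766108774238, 'position': array([ 0.47745817, -0.84002063,  0.52925526]), 'orientation': array([[ 0.98864182, -0.05932254,  0.13808762],
       [-0.14894077, -0.50960878,  0.84741698],
       [ 0.02009974, -0.85835874, -0.5126561 ]])}
top {'K': array([[491.54434575,   0.        , 323.36242812],
       [  0.        , 491.54434575, 245.77188653],
       [  0.        ,   0.        ,   1.        ]]), 'k1': -0.043348729528589966, 'position': array([ 0.47785074, -0.11061573,  0.96809086]), 'orientation': array([[-0.01344834, -0.98961424,  0.14311811],
       [-0.99990889,  0.01314366, -0.00307407],
       [ 0.00116105, -0.14314641, -0.98970084]])}
```

View pics/top0.png

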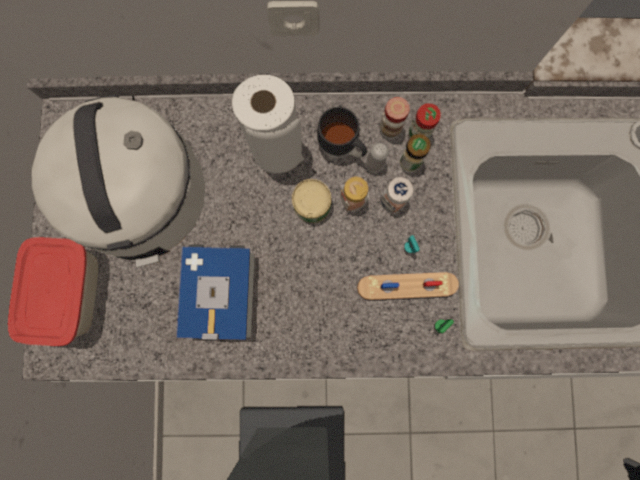

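View pics/side0.png

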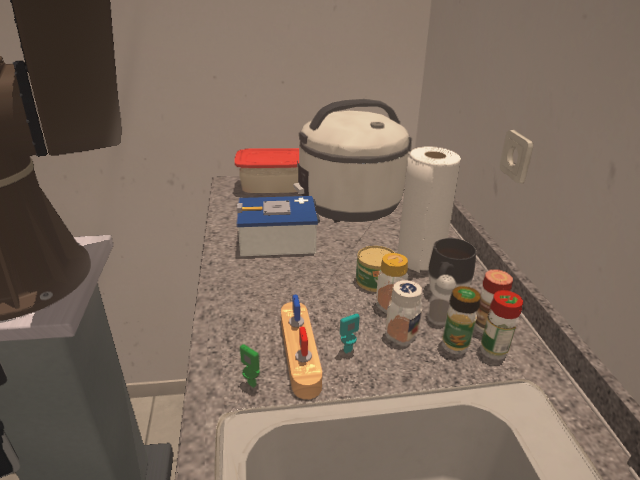

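The top view shows the red key near (432,284) in the wood block, the blue key at (390,286), and the lock plate near (212,292) with its keeper below at (210,335). The side view shows the red head at (303,342) and the box lid at (277,208).

```bash
cat > h.py <<'E'
import cv2, numpy as np
from workcell import r, vision
def ray(n,uv):
    c=vision.get_calibration(n); K=c["K"]
    D=np.array([c["k1"],0,0,0,0.])
    q=cv2.undistortPoints(np.array(uv,float).reshape(-1,1,2),K,D).reshape(-1,2)
    return c["position"],np.c_[q,np.ones(len(q))]@c["orientation"].T
def plane(n,uv,z):
    o,d=ray(n,uv); return o+d*((z-o[2])/d[:,2])[:,None]
def tri(uv1,uv2):
    o1,d1=ray("top",uv1);o2,d2=ray("side",uv2);d1,d2=d1[0],d2[0]
    t=np.linalg.lstsq(np.c_[d1,-d2],o2-o1,rcond=None)[0]
    a,b=o1+t[0]*d1,o2+t[1]*d2
    return (a+b)/2,np.linalg.norm(a-b)
def blobs(m,roi,amin=15):
    x0,y0,x1,y1=roi;k=np.zeros_like(m,np.uint8);k[y0:y1,x0:x1]=m[y0:y1,x0:x1]
    n,l,s,c=cv2.connectedComponentsWithStats(k)
    return [(s[i,4],c[i],(l==i)) for i in sorted(range(1,n),key=lambda i:-s[i,4]) if s[i,4]>=amin]
def rect(m):
    c=max(cv2.findContours(m.astype(np.uint8),cv2.RETR_EXTERNAL,cv2.CHAIN_APPROX_NONE)[0],key=cv2.contourArea)
    return cv2.minAreaRect(c)
def hsv(p): return [x.astype(int) for x in cv2.split(cv2.cvtColor(p,cv2.COLOR_RGB2HSV))]
E
cat > a.py <<'E'
from h import *
T=np.load("top0.npz")["p"];S=np.load("side0.npz")["p"]
def red(p): h,s,v=hsv(p); return ((h<8)|(h>172))&(s>150)&(v>70)
def blu(p): h,s,v=hsv(p); return (abs(h-112)<12)&(s>120)&(v>60)
for nm,f,rs in(("red",red,(270,310,330,370)),("blue",blu,(280,285,310,330))):
    a=blobs(f(T),(355,265,465,305))[0];b=blobs(f(S),rs)[0]
    print(nm,a[0],a[1],b[0],b[1],rect(a[2]),tri(a[1],b[1]),plane("top",[a[1]],.062),plane("side",[b[1]],.062))
h,s,v=hsv(T); m=(h>8)&(h<25)&(s>80)&(v>120)
bl=blobs(cv2.morphologyEx(m.astype(np.uint8),cv2.MORPH_CLOSE,np.ones((9,9))),(345,260,470,310))[0]
q=rect(bl[2]);P=plane("top",cv2.boxPoints(q),.03);print("block",q,P.mean(0),P.round(4).tolist())
for i,j in((0,1),(1,2)):
  d=P[j]-P[i];print(np.linalg.norm(d),np.degrees(np.arctan2(d[1],d[0])))
m=(s<60)&(v>90)
pl=blobs(m,(185,270,235,330))[0]
q=rect(pl[2]);P=plane("top",cv2.boxPoints(q),.084);print("plate",q,P.mean(0))
for i,j in((0,1),(1,2)):
  d=P[j]-P[i];print(np.linalg.norm(d),np.degrees(np.arctan2(d[1],d[0])))
h,s,v=hsv(T);ld=blobs(cv2.morphologyEx(((abs(h-110)<12)&(s>120)&(v>40)).astype(np.uint8),cv2.MORPH_CLOSE,np.ones((25,25))),(160,235,262,350))[0]
q=rect(ld[2]);P=plane("top",cv2.boxPoints(q),.081);print("lid",q,P.mean(0))
for i,j in((0,1),(1,2)):
  d=P[j]-P[i];print(np.linalg.norm(d),np.degrees(np.arctan2(d[1],d[0])))
a=cv2.resize(T[240:345,175:260],None,fx=4,fy=4,interpolation=cv2.INTER_CUBIC)
b=cv2.resize(T[260:340,355:460],None,fx=4,fy=4,interpolation=cv2.INTER_CUBIC)
c=cv2.resize(S[180:260,225:325],None,fx=4,fy=4,interpolation=cv2.INTER_CUBIC)
o=np.zeros((560,800,3),np.uint8);o[:420,:340]=a;o[:320,342:762]=b;o[322:560,342:742]=c[:238]
cv2.imwrite("pics/crop0.png",o[:,:,::-1])
E
python3 a.py
```

```text
red 76 [432.94736842 283.18421053] 188 [303.5212766  340.88297872] ((432.5, 283.0), (4.0, 17.0), 90.0) (array([ 0.53657123, -0.31589782,  0.05752021]), np.float64(0.00017797459407529472)) [[ 0.53637098 -0.31489336  0.062     ]] [[ 0.53592124 -0.32087843  0.062     ]]
blue 58 [389.15517241 285.39655172] 58 [295.75862069 300.63793103] ((389.5, 285.5), (3.0, 15.0), 90.0) (array([ 0.53336505, -0.23283494,  0.0684914 ]), np.float64(0.0005774806977754492)) [[ 0.53347452 -0.23370213  0.062     ]] [[ 0.53444697 -0.22426708  0.062     ]]
block ((407.52166748046875, 285.5198974609375), (24.228975296020508, 101.2454833984375), 87.61405944824219) [ 0.53474059 -0.27346732  0.03      ] [[0.5552, -0.176, 0.03], [0.5605, -0.3707, 0.03], [0.5142, -0.3703, 0.03], [0.5091, -0.1769, 0.03]]
0.19476769390825788 -88.42944474804597
0.0463432657904355 179.4828852752223
plate ((212.02902221679688, 297.44891357421875), (32.48135757446289, 43.466156005859375), 3.012787342071533) [0.51487964 0.08770388 0.084     ]
0.07771013320804711 -1.814532339496797
0.05896912937861603 -93.69799125888714
lid ((213.07455444335938, 292.74786376953125), (67.93850708007812, 90.13118743896484), 2.436648368835449) [0.52416307 0.08677664 0.081     ]
0.1623773784232519 -0.9535285866963635
0.12473507489540127 -93.20427385403734
```

View pics/crop0.png

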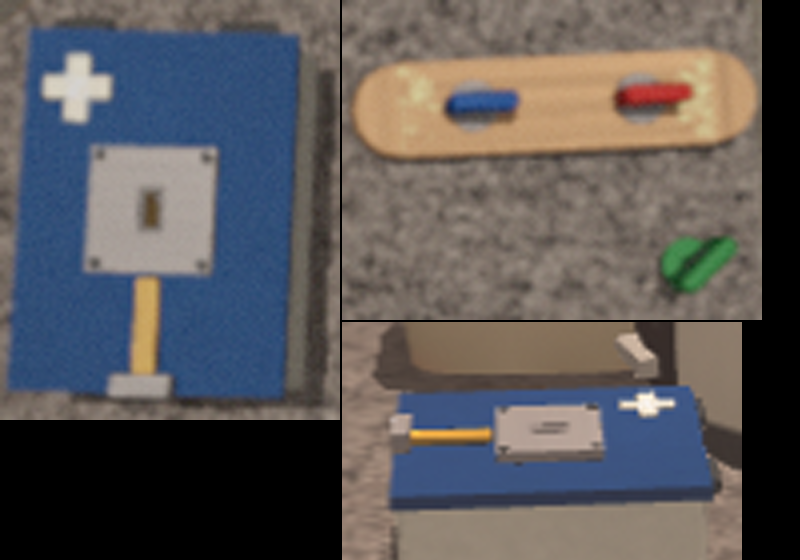

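The crop shows the keyway slot at about (212.5,292.5) in the top image, with the bolt and keeper below it. The red head lies along the block.

```bash
cat >> h.py <<'E'
from scipy.spatial.transform import Rotation as R
def goal(p,yaw,rows=True):
    "shift (mm) and turn (deg) in tool axes to TCP p, tool pointing down, tool-x heading yaw (deg)"
    s=r.state();A=np.array(s["tcp_rot"]);c,n=np.cos(np.radians(yaw)),np.sin(np.radians(yaw))
    G=np.array([[c,n,0],[n,-c,0],[0,0,-1.]])
    print("shift",(A.T@(np.array(p)-s["eef_pos"])*1e3).round(1),"turn",R.from_matrix(A.T@G).as_rotvec(degrees=True).round(2))
E
python3 - <<'E'
from h import *
T=np.load("top0.npz")["p"];S=np.load("side0.npz")["p"]
g=cv2.cvtColor(T,cv2.COLOR_RGB2GRAY).astype(float);y,x=np.mgrid[284:302,206:219]
w=np.clip(130-g[284:302,206:219],0,None);u=(w*x).sum()/w.sum(),(w*y).sum()/w.sum()
print(u,g[292,204:222]);P=plane("top",[u],.084);print("slot top",P)
g=cv2.cvtColor(S,cv2.COLOR_RGB2GRAY).astype(float);y,x=np.mgrid[203:211,270:285]
b=g[203:211,270:285];w=np.clip(np.median(b)-12-b,0,None);v=(w*x).sum()/w.sum(),(w*y).sum()/w.sum()
print(v,plane("side",[v],.084),tri(u,v))
# plate corners screws, in crop px
sc=np.array([[99,154],[208,157],[203,266],[95,263]])/4+[175-.4,240-.4]
Q=plane("top",sc,.084);print(Q.mean(0)); 
for i,j,o in((0,1,90),(3,2,90),(3,0,0),(2,1,0)):
  d=Q[j]-Q[i];print(np.degrees(np.arctan2(d[1],d[0]))+o)
k=plane("top",[[140/4+174.6,385/4+239.6]],.089)[0];d=P[0]-k;print("keeper dir",np.degrees(np.arctan2(d[1],d[0])))
goal([.536,-.316,.30],91.8)
E
```

```text
(np.float64(212.18170950388523), np.float64(292.1201434548715)) [162. 163. 163. 165. 158. 131. 115.  89.  72.  77.  96. 130. 157. 164.
 164. 163. 167. 164.]
slot top [[0.52420181 0.08754794 0.084     ]]
(np.float64(276.77095808383234), np.float64(206.04790419161677)) [[0.52474196 0.08081028 0.084     ]] (array([0.52476197, 0.08836211, 0.08033674]), np.float64(0.0007355227634173847))
[0.52431904 0.0871583  0.084     ]
-2.261209092449164
-2.205329254843093
-0.9253727272462557
-1.8802508828189253
keeper dir -1.6352327483879554
shift [ 347.9 -133.9  104.3] turn [-5.000e-02 -4.000e-02 -6.632e+01]
```

Emit:
drive_tool([
  [[0,70,-27,21,0,0,-7],[0,110,-43,33,0,0,-14],[0,148,-57,44,0,0,-21],[0,187,-72,56,0,0,-28],[0,225,-87,68,0,0,-35]],
], grip_force=50)

```text
time: 0.52
eef_pos: [0.4183, -0.4395, 0.3478]
tcp_rot: [[0.488, 0.873, -0.0], [0.873, -0.488, 0.0], [0.0, -0.0, -1.0]]
ft_force: [1.6, -0.3, -0.4]
finger_gap: 0.0429
grip_force: 0.0
```

```bash
python3 -c "
from h import *
goal([.5364,-.3148,.30],91.8); s=r.state(); print(s['time'],s['qpos'],s['finger_gap'])"
```

```text
shift [166.4  42.3  47.8] turn [-1.0e-02 -1.0e-02 -3.1e+01]
0.5167 [-4.92753016e+01  2.75819635e+01  1.00598795e+02  1.71602464e-05
  5.18292540e+01 -2.00802456e+01] 0.04285078172713859
```

Emit:
drive_tool([
  [[0,33,8,10,0,0,-7],[0,66,16,20,0,0,-14],[0,100,25,29,0,0,-21],[0,133,34,38,0,0,-28],[0,166,42,48,0,0,-31]],
])

```text
time: 0.93
eef_pos: [0.5369, -0.3158, 0.2999]
tcp_rot: [[-0.033, 0.999, -0.0], [0.999, 0.033, 0.0], [0.0, -0.0, -1.0]]
ft_force: [0.9, -0.8, 0.4]
finger_gap: 0.0426
grip_force: 0.0
```

Emit:
drive_tool([
  [[0,0,0,0,0,0,0]],
])

```text
time: 1.02
eef_pos: [0.5386, -0.3129, 0.2983]
tcp_rot: [[-0.033, 0.999, -0.001], [0.999, 0.033, 0.002], [0.002, -0.001, -1.0]]
ft_force: [-0.6, 0.3, -0.3]
finger_gap: 0.0424
grip_force: 0.0
```

```bash
python3 -c "
from h import *
goal([.5364,-.3148,.215],91.8); s=r.state(); print(s['time'],s['qpos'],s['finger_gap'])
p,d=vision.snapshot('side'); q,e=vision.snapshot('top')
o=np.zeros((400,800,3),np.uint8);o[:,:400]=cv2.resize(p[250:400,230:380],(400,400));o[:,400:]=cv2.resize(q[220:340,350:470],(400,400))
cv2.imwrite('pics/c1.png',o[:,:,::-1])"
```

```text
shift [-2.  -2.2 83.3] turn [-0.06 -0.12  0.1 ]
1.0167 [-3.29652206e+01  3.22013413e+01  1.00576906e+02  8.47688249e-02
  4.73427498e+01 -3.49187812e+01] 0.04244696023647388
```

View pics/c1.png

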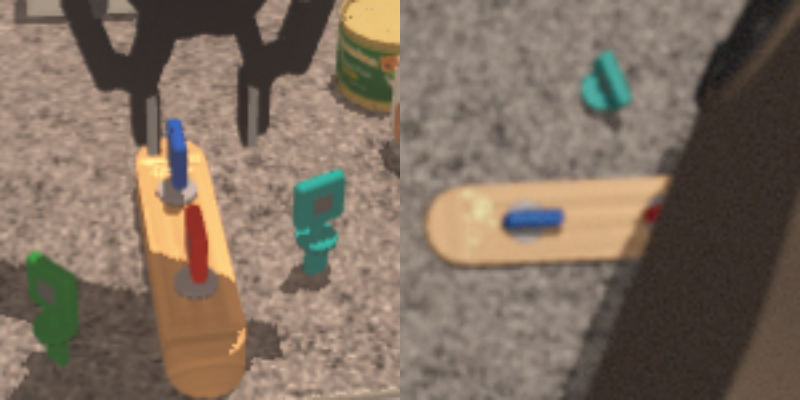

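The fingers stand either side of the red key, which is at about (195,245) in the side crop. I'll descend.

Emit:
drive_tool([
  [[0,0,0,28,0,0,0],[0,0,0,56,0,0,0],[0,0,0,76,0,0,0],[0,0,0,84,0,0,0],[0,0,0,85,0,0,0]],
])

```text
time: 1.53
eef_pos: [0.5347, -0.3178, 0.214]
tcp_rot: [[-0.024, 1.0, -0.002], [1.0, 0.024, 0.001], [0.001, -0.002, -1.0]]
ft_force: [-0.7, -0.1, 0.6]
finger_gap: 0.0426
grip_force: 0.0
```

Emit:
drive_tool([
  [[0,0,0,0,0,0,0],[0,0,0,0,0,0,0],[0,0,0,0,0,0,0]],
])

```text
time: 1.78
eef_pos: [0.5362, -0.3178, 0.2168]
tcp_rot: [[-0.026, 1.0, 0.002], [1.0, 0.026, -0.001], [-0.001, 0.002, -1.0]]
ft_force: [-0.5, 0.1, -0.2]
finger_gap: 0.0427
grip_force: 0.0
```

```bash
python3 -c "
from h import *
goal([.5364,-.3148,.215],91.8)"
```

```text
shift [3.  0.3 1.8] turn [ 0.1   0.07 -0.34]
```

Emit:
drive_tool([
  [[0.3,3,0,1,0,0,0],[0.6,3,0,1,0,0,0],[0.9,3,0,1,0,0,0],[1,3,0,1,0,0,0],[1,3,0,1,0,0,0]],
], grip_force=60)

```text
time: 2.2
eef_pos: [0.5359, -0.3141, 0.215]
tcp_rot: [[-0.026, 1.0, 0.0], [1.0, 0.026, -0.0], [-0.0, 0.0, -1.0]]
ft_force: [-1.9, 1.8, 7.3]
finger_gap: 0.0083
grip_force: 58.8
```

Emit:
drive_tool([
  [[1,0,0,0,0,0,0],[1,0,0,0,0,0,0],[1,0,0,0,0,0,0],[1,0,0,0,0,0,0],[1,0,0,0,0,0,0]],
])

```text
time: 2.62
eef_pos: [0.5359, -0.3141, 0.215]
tcp_rot: [[-0.026, 1.0, 0.0], [1.0, 0.026, -0.0], [-0.0, 0.0, -1.0]]
ft_force: [-0.7, 2.1, 7.5]
finger_gap: 0.0081
grip_force: 58.8
```

Emit:
drive_tool([
  [[1,0,0,-5,0,0,0],[1,0,0,-20,0,0,0],[1,0,0,-45,0,0,0],[1,0,0,-75,0,0,0],[1,0,0,-105,0,0,0]],
])

```text
time: 3.03
eef_pos: [0.5355, -0.314, 0.3205]
tcp_rot: [[-0.026, 1.0, -0.001], [1.0, 0.026, 0.001], [0.001, -0.001, -1.0]]
ft_force: [1.2, -0.7, -0.6]
finger_gap: 0.0079
grip_force: 58.7
```

Emit:
drive_tool([
  [[1,0,0,-10,0,0,0],[1,0,0,-10,0,0,0],[1,0,0,-10,0,0,0]],
])

```text
time: 3.28
eef_pos: [0.5358, -0.3142, 0.3299]
tcp_rot: [[-0.026, 1.0, 0.001], [1.0, 0.026, -0.001], [-0.001, 0.001, -1.0]]
ft_force: [-0.1, -0.5, -1.0]
finger_gap: 0.008
grip_force: 58.7
```

```bash
python3 -c "
from h import *
goal([.5245,.0872,.33],178.1)
s=r.state();print(s['finger_gap'],s['ft_force'],s['qpos'])
p,d=vision.snapshot('side')
cv2.imwrite('pics/c2.png',cv2.resize(p[180:400,200:400],(600,600),interpolation=cv2.INTER_CUBIC)[:,:,::-1])"
```

```text
shift [ 4.015e+02 -8.000e-01 -4.000e-01] turn [ 1.000e-02  7.000e-02 -8.661e+01]
0.007974802229250823 [-0.13874926 -0.54659442 -1.04616433] [-3.31829852e+01  2.98114653e+01  9.95561892e+01 -2.50068660e-03
  5.05661223e+01 -3.46738670e+01]
```

View pics/c2.png

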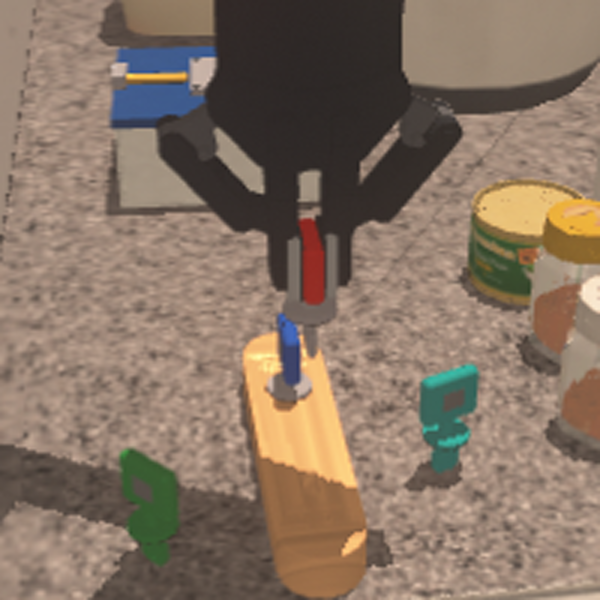

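The red key hangs upright in the pads at (313,260) in the crop, with the tip clear at about (312,350).

Emit:
drive_tool([
  [[1,25,0,0,0,0,-7],[1,58,0,0,0,0,-14],[1,93,0,0,0,0,-21],[1,128,0,0,0,0,-28],[1,165,0,0,0,0,-35]],
])

```text
time: 3.75
eef_pos: [0.5306, -0.148, 0.3278]
tcp_rot: [[-0.599, 0.801, -0.002], [0.801, 0.599, 0.001], [0.002, -0.001, -1.0]]
ft_force: [1.2, 1.0, -0.9]
finger_gap: 0.0083
grip_force: 58.7
```

Emit:
drive_tool([
  [[1,29,20,0,0,0,-7],[1,57,40,0,0,0,-14],[1,86,60,0,0,0,-21],[1,111,78,0,0,0,-28],[1,132,92,0,0,0,-35]],
])

```text
time: 4.17
eef_pos: [0.5261, 0.0137, 0.328]
tcp_rot: [[-0.95, 0.311, -0.002], [0.311, 0.95, 0.0], [0.002, -0.001, -1.0]]
ft_force: [-0.6, -0.6, -0.9]
finger_gap: 0.0083
grip_force: 58.7
```

```bash
python3 -c "
from h import *
goal([.5245,.0872,.33],178.1)
s=r.state();print(s['time'],s['finger_gap'])"
```

```text
shift [24.4 69.3 -2. ] turn [-1.000e-02 -1.400e-01 -1.623e+01]
4.1667 0.008326293985897968
```

Emit:
drive_tool([
  [[1,9,25,0,0,0,-6],[1,17,48,0,0,0,-12],[1,22,62,0,0,0,-16],[1,24,68,0,0,0,-16.2],[1,24,68,0,0,0,-16.2]],
])

```text
time: 4.58
eef_pos: [0.5254, 0.0847, 0.3283]
tcp_rot: [[-0.999, 0.04, -0.002], [0.04, 0.999, -0.0], [0.002, -0.0, -1.0]]
ft_force: [0.6, -0.5, -0.0]
finger_gap: 0.0082
grip_force: 58.7
```

Emit:
drive_tool([
  [[1,0,0,0,0,0,0],[1,0,0,0,0,0,0],[1,0,0,0,0,0,0],[1,0,0,0,0,0,0]],
])

```text
time: 4.92
eef_pos: [0.5258, 0.0828, 0.3293]
tcp_rot: [[-0.999, 0.042, -0.0], [0.042, 0.999, -0.0], [0.0, -0.0, -1.0]]
ft_force: [0.1, -0.3, -0.0]
finger_gap: 0.0085
grip_force: 58.7
```

```bash
python3 -c "
from h import *
goal([.5245,.0872,.33],178.1)
p,d=vision.snapshot('side');q,e=vision.snapshot('top')
np.savez('s3.npz',p=p,q=q)
o=np.zeros((480,800,3),np.uint8);o[:480,:480]=cv2.resize(p[140:260,220:340],(480,480),interpolation=cv2.INTER_CUBIC);o[:320,480:]=cv2.resize(q[240:340,165:265],(320,320))
cv2.imwrite('pics/c3.png',o[:,:,::-1])"
```

```text
shift [ 1.5  4.3 -0.7] turn [-0.   -0.01 -0.52]
```

View pics/c3.png

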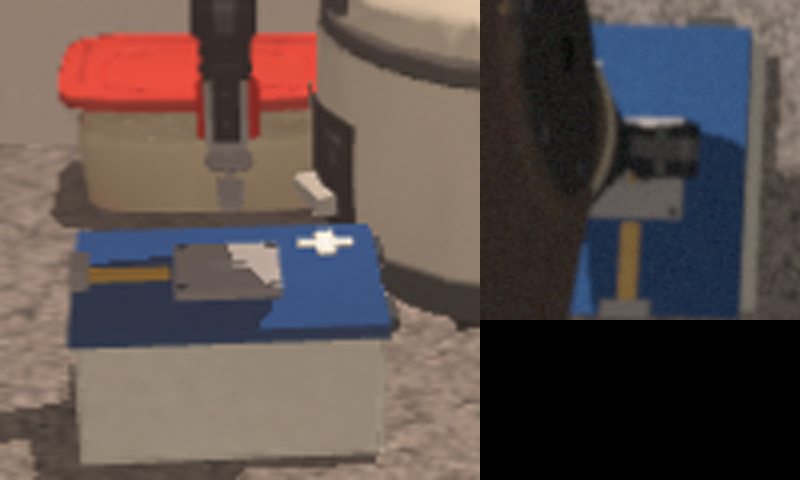

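The side crop shows the key upright above the plate: flange at about (229,155), blade tip at (231,208). I'll check its offset from the keyway with that view.

```bash
python3 -c "
from h import *
p=np.load('s3.npz')['p']; s=r.state(); y=s['eef_pos'][1]
g=cv2.cvtColor(p,cv2.COLOR_RGB2GRAY).astype(int)
for v in (178,179,186,188,190): print(v,g[v,268:290])
def at(uv):
    o,d=ray('side',[uv]);d=d[0];return o+d*(y-o[1])/d[1]
for uv in ((277.25,178.75),(277.6,188),(277.6,192)): print(at(uv))
print(s['eef_pos'], plane('side',[(276.77,206.05)],.084))
"
```

```text
178 [121 121 121 111  96  93  93  93  98  97  95  93  93  93  99 116 119 119
 119 120 119 118]
179 [120 121 121 101  91  92  91  93  94  95  94  93  92  93  93 114 119 119
 118 118 118 118]
186 [118 118 116 117 116 116 101  95  96  96  95  96  99 112 114 115 114 114
 114 114 114 114]
188 [116 116 116 116 115 114 101  95  94  95  95  94 104 111 112 112 113 112
 113 112 113 112]
190 [117 115 115 115 115 114 104  97  96  97  97  97  98 109 111 111 111 112
 112 112 112 112]
[0.52761045 0.08305161 0.14516751]
[0.52776696 0.08305161 0.12443698]
[0.52751774 0.08305161 0.11535662]
[0.52586119 0.08305161 0.32943019] [[0.52473928 0.08080034 0.084     ]]
```

Emit:
drive_tool([
  [[1,1,2,0,0,0,-0.3],[1,2.6,4.2,6,0,0,-0.5],[1,2.6,4.2,14,0,0,-0.5],[1,2.6,4.2,22,0,0,-0.5],[1,2.6,4.2,28,0,0,-0.5]],
])

```text
time: 5.43
eef_pos: [0.523, 0.088, 0.3001]
tcp_rot: [[-1.0, 0.032, -0.001], [0.032, 1.0, -0.0], [0.001, -0.0, -1.0]]
ft_force: [-0.3, -0.2, 0.0]
finger_gap: 0.0084
grip_force: 58.7
```

Emit:
drive_tool([
  [[1,0,0,0,0,0,0],[1,0,0,0,0,0,0],[1,0,0,0,0,0,0],[1,0,0,0,0,0,0]],
])

```text
time: 5.77
eef_pos: [0.5235, 0.088, 0.3016]
tcp_rot: [[-0.999, 0.032, 0.0], [0.032, 0.999, 0.0], [-0.0, 0.0, -1.0]]
ft_force: [0.8, 0.5, 0.1]
finger_gap: 0.0083
grip_force: 58.7
```

```bash
python3 -c "
from h import *
goal([.5234,.0872,.30],178.1)
p,d=vision.snapshot('side')
cv2.imwrite('pics/c4.png',cv2.resize(p[160:230,235:315],(720,600),interpolation=cv2.INTER_CUBIC)[:,:,::-1])"
```

```text
shift [ 0.1 -0.8  1.6] turn [0.   0.02 0.08]
```

View pics/c4.png

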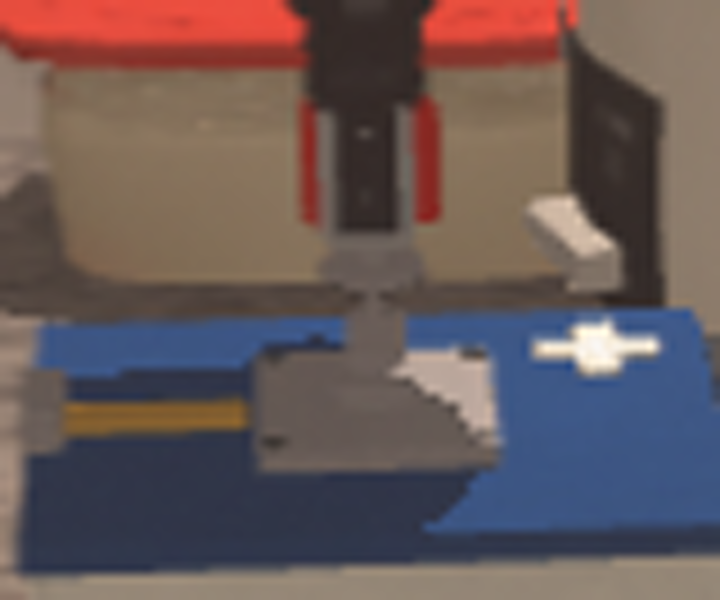

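The key looks centred over the plate in x: blade at 377, and the plate spans 255–500. The tip is just above the surface, so I'll ease it in.

Emit:
drive_tool([
  [[1,0,-0.4,2,0,0,0],[1,0,-0.4,4,0,0,0],[1,0,-0.4,6,0,0,0],[1,0,-0.4,7.5,0,0,0],[1,0,-0.4,9,0,0,0]],
])

```text
time: 6.23
eef_pos: [0.5233, 0.0875, 0.2922]
tcp_rot: [[-0.999, 0.032, -0.0], [0.032, 0.999, -0.0], [0.0, -0.0, -1.0]]
ft_force: [-0.9, -0.3, -0.3]
finger_gap: 0.0082
grip_force: 58.7
```

Emit:
drive_tool([
  [[1,0,0,1,0,0,0],[1,0,0,2,0,0,0],[1,0,0,3,0,0,0],[1,0,0,4,0,0,0],[1,0,0,5,0,0,0]],
])

```text
time: 6.65
eef_pos: [0.5234, 0.0876, 0.2873]
tcp_rot: [[-0.999, 0.032, 0.0], [0.032, 0.999, 0.0], [-0.0, 0.0, -1.0]]
ft_force: [-0.1, -0.8, -0.0]
finger_gap: 0.0079
grip_force: 58.7
```

Emit:
drive_tool([
  [[1,0,0,1,0,0,0],[1,0,0,2,0,0,0],[1,0,0,3,0,0,0],[1,0,0,4,0,0,0],[1,0,0,5,0,0,0]],
])

```text
time: 7.07
eef_pos: [0.5233, 0.0876, 0.2823]
tcp_rot: [[-0.999, 0.032, 0.0], [0.032, 0.999, 0.0], [-0.0, 0.0, -1.0]]
ft_force: [0.2, -0.2, -1.1]
finger_gap: 0.0081
grip_force: 58.7
```

Emit:
drive_tool([
  [[1,0,0,0.5,0,0,0],[1,0,0,1,0,0,0],[1,0,0,1.5,0,0,0],[1,0,0,2,0,0,0],[1,0,0,2.5,0,0,0]],
])

```text
time: 7.48
eef_pos: [0.5233, 0.0876, 0.2799]
tcp_rot: [[-0.999, 0.032, -0.0], [0.032, 0.999, 0.0], [0.0, 0.0, -1.0]]
ft_force: [-0.7, 0.6, -1.3]
finger_gap: 0.0082
grip_force: 58.7
```

Emit:
drive_tool([
  [[1,0,0,0.4,0,0,0],[1,0,0,0.8,0,0,0],[1,0,0,1.2,0,0,0],[1,0,0,1.6,0,0,0]],
])

```text
time: 7.82
eef_pos: [0.5234, 0.0875, 0.2783]
tcp_rot: [[-0.999, 0.032, -0.0], [0.032, 0.999, 0.0], [0.0, 0.0, -1.0]]
ft_force: [0.1, -0.1, -0.9]
finger_gap: 0.0084
grip_force: 58.7
```

Emit:
drive_tool([
  [[1,0,0,0.4,0,0,0],[1,0,0,0.8,0,0,0],[1,0,0,1.1,0,0,0],[1,0,0,1.4,0,0,0]],
])

```text
time: 8.15
eef_pos: [0.5233, 0.0876, 0.2769]
tcp_rot: [[-0.999, 0.032, -0.0], [0.032, 0.999, 0.0], [0.0, 0.0, -1.0]]
ft_force: [-1.6, 0.3, 1.5]
finger_gap: 0.0084
grip_force: 58.9
```

Force is starting to rise: first pin. I'll go on in smaller steps.

Emit:
drive_tool([
  [[1,0,0,0.2,0,0,0],[1,0,0,0.4,0,0,0],[1,0,0,0.6,0,0,0]],
])

```text
time: 8.4
eef_pos: [0.5233, 0.0876, 0.2763]
tcp_rot: [[-0.999, 0.032, -0.0], [0.032, 0.999, 0.0], [0.0, 0.0, -1.0]]
ft_force: [-2.7, 0.7, 3.3]
finger_gap: 0.0085
grip_force: 59.2
```

Emit:
drive_tool([
  [[1,0,0,0.2,0,0,0],[1,0,0,0.4,0,0,0],[1,0,0,0.6,0,0,0]],
])

```text
time: 8.65
eef_pos: [0.5232, 0.0876, 0.2757]
tcp_rot: [[-0.999, 0.032, -0.0], [0.032, 0.999, 0.0], [0.0, 0.0, -1.0]]
ft_force: [-3.2, 1.6, 3.7]
finger_gap: 0.0077
grip_force: 59.3
```

Emit:
drive_tool([
  [[1,0,0,0.2,0,0,0],[1,0,0,0.4,0,0,0],[1,0,0,0.6,0,0,0],[1,0,0,0.8,0,0,0]],
])

```text
time: 8.98
eef_pos: [0.5231, 0.0876, 0.2748]
tcp_rot: [[-0.999, 0.032, -0.001], [0.032, 0.999, 0.0], [0.001, 0.0, -1.0]]
ft_force: [-4.2, 1.8, 4.9]
finger_gap: 0.0081
grip_force: 59.5
```

Emit:
drive_tool([
  [[1,0,0,0.2,0,0,0],[1,0,0,0.4,0,0,0],[1,0,0,0.6,0,0,0],[1,0,0,0.8,0,0,0]],
])

```text
time: 9.32
eef_pos: [0.5231, 0.0876, 0.2742]
tcp_rot: [[-0.999, 0.032, -0.0], [0.032, 0.999, 0.0], [0.0, 0.0, -1.0]]
ft_force: [-6.4, 1.5, 13.2]
finger_gap: 0.0081
grip_force: 60.4
```

Now 13 N: stop pushing and wiggle along the slot.

Emit:
drive_tool([
  [[1,1,0,-0.2,0,0,0],[1,-1,0,-0.2,0,0,0],[1,1,0,-0.2,0,0,0],[1,-1,0,-0.2,0,0,0],[1,0,0,-0.2,0,0,0]],
])

```text
time: 9.73
eef_pos: [0.5233, 0.0875, 0.2741]
tcp_rot: [[-0.999, 0.032, -0.001], [0.032, 0.999, -0.0], [0.001, -0.0, -1.0]]
ft_force: [-2.8, -0.2, 1.0]
finger_gap: 0.008
grip_force: 58.9
```

Emit:
drive_tool([
  [[1,1,0,0.1,0,0,0],[1,-1,0,0.3,0,0,0],[1,1,0,0.4,0,0,0],[1,-1,0,0.6,0,0,0],[1,0,0,0.7,0,0,0]],
])

```text
time: 10.15
eef_pos: [0.5235, 0.0875, 0.2735]
tcp_rot: [[-0.999, 0.032, -0.0], [0.032, 0.999, -0.0], [0.0, -0.0, -1.0]]
ft_force: [-1.7, -0.6, 1.0]
finger_gap: 0.0083
grip_force: 59.0
```

Emit:
drive_tool([
  [[1,1,0,0.2,0,0,0],[1,-1,0,0.4,0,0,0],[1,1,0,0.6,0,0,0],[1,-1,0,0.8,0,0,0],[1,0,0,1,0,0,0]],
])

```text
time: 10.57
eef_pos: [0.5234, 0.0876, 0.2725]
tcp_rot: [[-0.999, 0.032, -0.001], [0.032, 0.999, -0.0], [0.001, -0.0, -1.0]]
ft_force: [-2.9, 0.4, 2.5]
finger_gap: 0.0086
grip_force: 59.3
```

Emit:
drive_tool([
  [[1,1,0,0.2,0,0,0],[1,-1,0,0.4,0,0,0],[1,1,0,0.6,0,0,0],[1,-1,0,0.8,0,0,0],[1,0,0,1,0,0,0]],
])

```text
time: 10.98
eef_pos: [0.5235, 0.0875, 0.2716]
tcp_rot: [[-0.999, 0.032, -0.0], [0.032, 0.999, -0.0], [0.0, -0.0, -1.0]]
ft_force: [-1.9, -0.4, 1.6]
finger_gap: 0.0082
grip_force: 59.1
```

Emit:
drive_tool([
  [[1,1,0,0.2,0,0,0],[1,-1,0,0.4,0,0,0],[1,1,0,0.6,0,0,0],[1,-1,0,0.8,0,0,0],[1,0,0,1,0,0,0]],
])

```text
time: 11.4
eef_pos: [0.5235, 0.0876, 0.2706]
tcp_rot: [[-0.999, 0.032, -0.0], [0.032, 0.999, 0.0], [0.0, 0.0, -1.0]]
ft_force: [-0.8, -0.6, -0.5]
finger_gap: 0.0082
grip_force: 59.0
```

Emit:
drive_tool([
  [[1,0,0,0.2,0,0,0],[1,0,0,0.4,0,0,0],[1,0,0,0.6,0,0,0],[1,0,0,0.8,0,0,0]],
])

```text
time: 11.73
eef_pos: [0.5234, 0.0876, 0.2698]
tcp_rot: [[-0.999, 0.032, 0.0], [0.032, 0.999, 0.0], [-0.0, 0.0, -1.0]]
ft_force: [-2.0, -0.4, 0.1]
finger_gap: 0.0082
grip_force: 59.0
```

Emit:
drive_tool([
  [[1,0,0,0.2,0,0,0],[1,0,0,0.4,0,0,0],[1,0,0,0.6,0,0,0],[1,0,0,0.8,0,0,0]],
])

```text
time: 12.07
eef_pos: [0.5235, 0.0876, 0.269]
tcp_rot: [[-0.999, 0.032, 0.0], [0.032, 0.999, 0.0], [-0.0, 0.0, -1.0]]
ft_force: [-1.8, -0.5, 1.3]
finger_gap: 0.0084
grip_force: 59.0
```

Emit:
drive_tool([
  [[1,0,0,0.2,0,0,0],[1,0,0,0.4,0,0,0],[1,0,0,0.6,0,0,0]],
])

```text
time: 12.32
eef_pos: [0.5235, 0.0876, 0.2689]
tcp_rot: [[-0.999, 0.032, 0.001], [0.032, 0.999, 0.0], [-0.0, 0.0, -1.0]]
ft_force: [-4.7, -0.3, 17.2]
finger_gap: 0.0086
grip_force: 61.2
```

17 N: ease back and wiggle, to tell a stuck pin from home.

Emit:
drive_tool([
  [[1,1,0,-0.3,0,0,0],[1,-1,0,-0.3,0,0,0],[1,1,0,-0.3,0,0,0],[1,-1,0,-0.2,0,0,0],[1,0,0,-0.1,0,0,0]],
])

```text
time: 12.73
eef_pos: [0.5234, 0.0876, 0.2689]
tcp_rot: [[-0.999, 0.032, -0.0], [0.032, 0.999, 0.0], [0.0, 0.0, -1.0]]
ft_force: [-2.5, -0.8, 12.8]
finger_gap: 0.0084
grip_force: 60.7
```

```bash
python3 -c "
from h import *
p,d=vision.snapshot('side')
cv2.imwrite('pics/c5.png',cv2.resize(p[170:230,240:310],(700,600),interpolation=cv2.INTER_CUBIC)[:,:,::-1])"
```

```text
(no output)
```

View pics/c5.png

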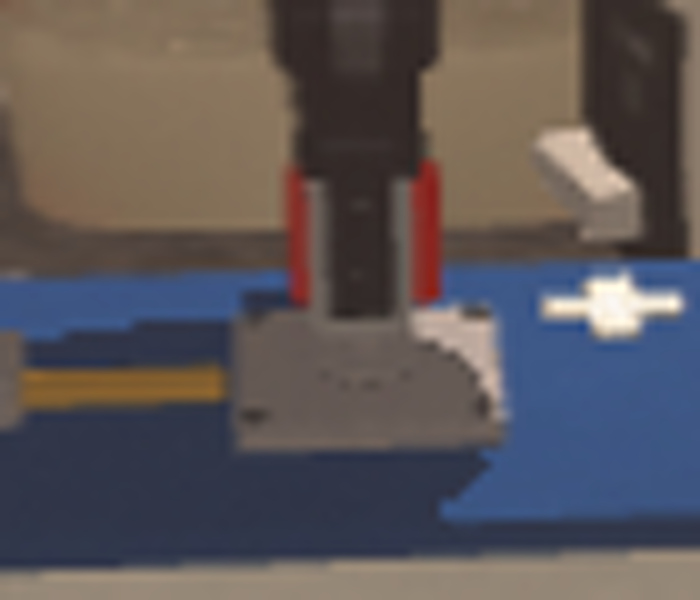

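The flange appears seated on the plate (arc at about (365,385)). One more gentle wiggle with a slight push will confirm it.

Emit:
drive_tool([
  [[1,1,0,0.1,0,0,0],[1,-1,0,0.1,0,0,0],[1,1,0,0.2,0,0,0],[1,-1,0,0.2,0,0,0],[1,0,0,0.1,0,0,0]],
])

```text
time: 13.2
eef_pos: [0.5234, 0.0876, 0.2689]
tcp_rot: [[-0.999, 0.032, -0.0], [0.032, 0.999, 0.0], [0.0, 0.0, -1.0]]
ft_force: [-2.1, -0.3, 9.4]
finger_gap: 0.0085
grip_force: 60.4
```

Home: z stays put at 0.2689, which matches the expected 0.269. Now I'll start the clockwise turn.

Emit:
drive_tool([
  [[1,0,0.05,0,0,0,3],[1,0,0.1,0,0,0,6],[1,0,0.15,0,0,0,9],[1,0,0.2,0,0,0,12],[1,0,0.2,0,0,0,15]],
])

```text
time: 13.62
eef_pos: [0.5236, 0.0877, 0.2689]
tcp_rot: [[-0.957, 0.292, 0.0], [0.292, 0.957, -0.0], [-0.0, -0.0, -1.0]]
ft_force: [-3.7, -1.8, 14.1]
finger_gap: 0.0087
grip_force: 61.1
```

```bash
python3 -c "
from h import *
s=r.state();print(s['torque'],s['ft_force'],s['eef_pos'],np.degrees(np.arctan2(s['tcp_rot'][1][0],s['tcp_rot'][0][0])))"
```

```text
[-0.44892594  0.74259225  0.1336718 ] [-3.69048864 -1.76403951 14.0557172 ] [0.5235591  0.08767476 0.26891082] 163.0506057440405
```

Emit:
drive_tool([
  [[1,0,0.05,0,0,0,4],[1,0,0.1,0,0,0,8],[1,0,0.2,0,0,0,12],[1,0,0.25,0,0,0,16],[1,0,0.3,0,0,0,20]],
])

```text
time: 14.03
eef_pos: [0.5236, 0.0878, 0.269]
tcp_rot: [[-0.799, 0.602, 0.0], [0.602, 0.799, -0.0], [-0.001, -0.0, -1.0]]
ft_force: [-4.8, -5.2, 15.6]
finger_gap: 0.0082
grip_force: 61.2
```

```bash
cat > st.py <<'E'
from h import *
s=r.state();print(s['torque'].round(3) if hasattr(s['torque'],'round') else s['torque'],s['eef_pos'],np.degrees(np.arctan2(s['tcp_rot'][1][0],s['tcp_rot'][0][0])),s['qpos'][5])
E
python3 st.py
```

```text
[-0.962  0.812  0.118] [0.52360237 0.08776797 0.26895476] 143.0089716139356 -46.72019069061586
```

Emit:
drive_tool([
  [[1,0,-0.1,-0.1,0,0,4],[1,0,-0.2,-0.1,0,0,8],[1,0,-0.2,-0.1,0,0,12],[1,0,-0.2,-0.1,0,0,16],[1,0,-0.2,-0.1,0,0,20]],
])

```text
time: 14.45
eef_pos: [0.5236, 0.0877, 0.2689]
tcp_rot: [[-0.545, 0.839, 0.001], [0.839, 0.545, -0.0], [-0.0, 0.0, -1.0]]
ft_force: [-2.9, -2.4, 11.8]
finger_gap: 0.0079
grip_force: 60.7
```

```bash
python3 st.py
```

```text
[-0.51   0.487  0.167] [0.52358981 0.08772471 0.26891553] 122.9987491642845 -26.73568984036637
```

Emit:
drive_tool([
  [[1,0,0,0,0,0,4],[1,0,0,0,0,0,8],[1,0,0,0,0,0,12],[1,0,0,0,0,0,16],[1,0,0,0,0,0,20]],
])

```text
time: 14.87
eef_pos: [0.5238, 0.0878, 0.2689]
tcp_rot: [[-0.225, 0.974, 0.001], [0.974, 0.225, -0.0], [-0.0, 0.001, -1.0]]
ft_force: [-0.9, -1.7, 9.6]
finger_gap: 0.0082
grip_force: 60.4
```

```bash
python3 st.py
```

```text
[-0.308  0.236  0.194] [0.52377109 0.08779395 0.26894834] 103.00004001249934 -6.735867496305514
```

Emit:
drive_tool([
  [[1,0,0,0,0,0,5],[1,0,0,0,0,0,10],[1,0,0,0,0,0,15],[1,0,0,0,0,0,20],[1,0,0,0,0,0,24]],
])

```text
time: 15.28
eef_pos: [0.524, 0.0878, 0.2689]
tcp_rot: [[0.192, 0.981, 0.002], [0.981, -0.192, -0.0], [0.0, 0.002, -1.0]]
ft_force: [-0.2, -2.0, 8.9]
finger_gap: 0.0078
grip_force: 60.1
```

```bash
python3 st.py; python3 -c "
from h import *
p,d=vision.snapshot('side');q,e=vision.snapshot('top')
o=np.zeros((600,800,3),np.uint8);o[:400,:]=cv2.resize(p[180:230,230:330],(800,400),interpolation=cv2.INTER_CUBIC);o[400:,:200]=cv2.resize(q[290:345,185:240],(200,200))
cv2.imwrite('pics/c6.png',o[:,:,::-1])"
```

```text
[-0.499 -0.063  0.18 ] [0.52398712 0.08777751 0.26893377] 78.93529138368459 17.332292278943576
```

View pics/c6.png

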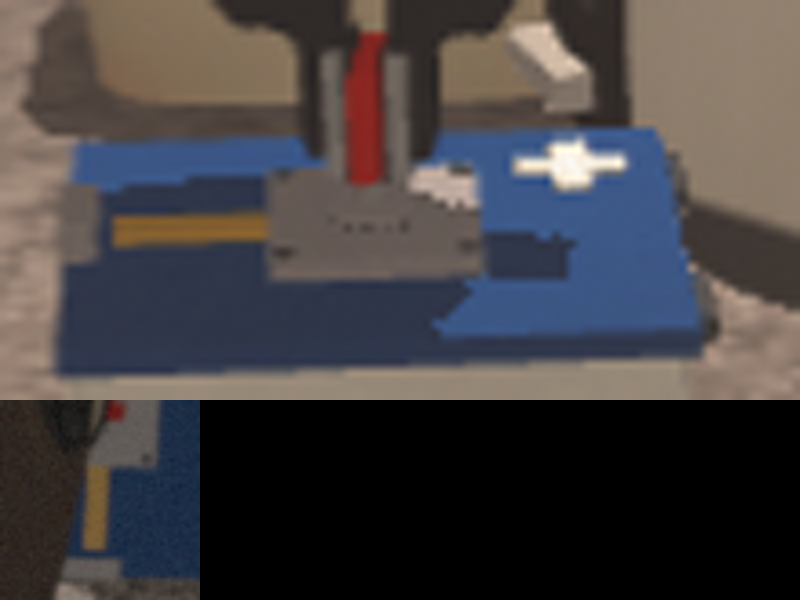

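The bolt is drawn: its end, at 112 in the crop, now stands clear of the keeper edge at 97. I'll add a few degrees for margin, since the key has play in the cylinder, then let it settle.

Emit:
drive_tool([
  [[1,0,0,0,0,0,1.5],[1,0,0,0,0,0,3],[1,0,0,0,0,0,3],[1,0,0,0,0,0,3],[1,0,0,0,0,0,3]],
])

```text
time: 15.8
eef_pos: [0.524, 0.0878, 0.2689]
tcp_rot: [[0.239, 0.971, 0.002], [0.971, -0.239, -0.0], [0.0, 0.002, -1.0]]
ft_force: [0.6, -2.6, 8.5]
finger_gap: 0.0082
grip_force: 60.1
```

```bash
python3 st.py; python3 -c "
from h import *
p,d=vision.snapshot('side')
o=cv2.resize(p[180:230,230:330],(800,400),interpolation=cv2.INTER_CUBIC)
cv2.imwrite('pics/c7.png',o[:,:,::-1])
# bolt extents along its row, before and now
for P in (np.load('side0.npz')['p'],p):
    h,s,v=hsv(P); m=(abs(h-19)<7)&(s>110)&(v>60); b=blobs(m,(232,195,275,222),8)[0]
    ys,xs=np.nonzero(b[2]); print(xs.min(),xs.max(),b[0])"
```

```text
[-0.444 -0.105  0.123] [0.52401617 0.08776412 0.26894816] 76.19677452408544 20.068388687010962
242 261 64
245 262 56
```

```bash
python3 -c "
from workcell import r
print(r.sign_off())"
```

```text
the job is handed in; nothing more can be done
None
```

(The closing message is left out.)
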